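# Check the fittings case against its layout card

## Robot

A 6-joint arm with a two-finger parallel gripper is mounted at the origin on the work surface. World frame = base frame: x ahead of the robot, y to its left, z up, the work surface at z = 0. Lengths are in m, angles in rad, forces in N, time in s.
With the tool pointing down it reaches from about 0.275 to 0.725 m from the base axis. Payload 15.9 kg.
Tool frame: the origin (TCP) lies on the mounting face of the last link; the fingertips stand 173 mm ahead of it and the grasp point (between the pads) lies 155 mm ahead of it; z points along the fingers, y is the line along which they close (so a half turn about z gives the same grasp; the last joint's range is limited). The gripper opens to 85 mm and grips with 20 to 120 N. Pads are 22 mm wide; open, the fingers measure 114 mm over their backs; the gripper's body (76 mm by 85 mm) begins 54 mm behind the grasp point. The pads swing forward as they close: fully open they stand 13 mm farther back than shut.
Start: joints at [1.201, 0.213, -0.034, 1.323, 0, 1.571], TCP at [0.181, 0.466, 0.405] pointing down, gripper open.
Joint ranges: [-2.98, 2.98], [-0.74, 1.72], [-1.14, 1.35], [-2.1, 2.04], [-1.57, 1.44], [-3.14, 3.14]. Speed limits (rad/s): [1.89, 1.89, 2.39, 2.57, 3.14, 3.14].

## Interface

Orientations are given as a unit quaternion [x, y, z, w].
In Python, from station import readout, capture, camera_model, manip gives the robot as it stands.
- The arm moves only by the shell command python3 -m creep 'ROWS' [FORCE]. ROWS is text: rows parted by semicolons, each of 7 numbers parted by spaces: the shift along the tool's x, y, z in m, then the turn, a rotation vector about the tool's x, y, z in rad, then the opening, from 0 (shut) to 1 (fully open). In form: dx dy dz rx ry rz gripper; .... A call has 1 to 5 rows; each row shifts and turns the commanded pose from where the row before left it, along the tool's axes as they then stand; what a row does not reach is not made up. A row lasts 1/8 s, in which the tool goes at most 62.5 mm and 10.7 degrees, less where a joint would pass 70% of its speed; a pose out of reach is approached as far as the arm can. A call is refused whole if a number of a shift passes 0.0625 or a number of a turn 0.188, either way. A call with a gripper value outside its range is refused whole. The fingers move at their own pace and stop on an object; FORCE is the grip in N (left out, the last holds). Time passes only in rows, so rows that do not move let the fingers close. It gives the time, the measured TCP pose, the force, the opening and the grip force at its end, in the units of the state.
- readout.get_obs(): the state, without advancing time (a new reading comes with each control period).
- capture(name): name is "side" or "top"; returns the picture (384x512x3 uint8, red, green, blue); there is no depth.
- camera_model(name): a dict with "camera_matrix" (3x3 intrinsics, pixels), "T" (4x4, takes a point from camera to world coordinates). Camera axes: x right, y up, looking along -z (the intrinsics and any distortion apply to the point x, -y, -z); pixel columns grow to the right and rows downward; lengths in m; the calibration is good to about 2 mm. A picture is of the moment at which its call begins. camera_model takes no time and is no camera call.
- manip.hand_in(): hands the job in; it is judged then, once.
The state is a dict: "clock": time; "qpos": joint angles; "joint_vel": joint speeds; "joint_efforts": joint torques, N m; "position": TCP position; "orientation": TCP orientation; "force": force on the tool from outside, world axes, zero at the start; "moment": the same for the moment, N m; "gripper_width": finger opening in m; "grasp_force": force on a finger pad.
Only numpy, scipy, OpenCV 4.12 (cv2) and the standard library are available. Lean on these libraries where they do the work, as an engineer would, in place of code of your own. Each camera call takes 0.05 s, during which the arm holds its last target. There are 200 camera calls.

## Task

Open the lid of the fittings case and leave it standing open. Check the contents against the layout card lying before the case (a solid disc stands for an end cap, a ring for an open coupling): one end cap has been packed in a pocket meant for a coupling. Take that cap out and set it down gently in the aluminium returns tray, leaving the other two fittings in their pockets.

Things in the scene. Friction and masses are not known exactly. Their poses are not given: they have to be found in the camera images.
- case: Black box fixed to the table, 130 (x) by 240 (y) by 45 mm tall, walls and floor 4 mm, grey lid. Three pockets in a row, centred at y = -78.7, 0, +78.7 mm, each 74.7 (y) by 122 (x) mm inside; a fitting stands mid-pocket, underside 4 mm above the table. Origin: centre of the underside; x points to the hinge side, away from the robot (turned up to 0.2 rad).
- lid (a joint): Angle of the lid (6 mm thick, 150 g) in rad about the hinge along the case's far (+x) upper edge: 0 shut, growing as the near edge swings up and away, 1.57 upright, stop at 1.9. It may start up to 0.12 rad ajar. The hinge is stiff (about 0.14 N m): the lid stays where it is left.
- lid_handle (a point): Middle of the head of the steel knob on the lid (moves with it): head 28 mm across, 16 mm thick, on a 12 mm stem. With the lid shut this point is 41 mm above the hinge and 100 mm nearer the robot (along the case's -x), at mid-width, 30 mm in from the lid's near edge. Pinched along the case's y it can turn in the fingers, so they may stay pointing down while the lid swings up.
- lid_hinge (a point): Point on the lid's hinge axis, at the middle of its length, 45.5 mm above the table; the axis runs along the case's y.
- cap_1: White plastic pipe end cap standing on the case floor: a round piece closed on top by a dome, 40 mm across, 34.5 mm tall, sides upright to 24 mm. Origin: centre of its underside. 20 to 45 g. The two caps are identical: one stands in the pocket that the layout card gives to a cap, the other in a pocket meant for a coupling.
- cap_2: White plastic pipe end cap standing on the case floor: a round piece closed on top by a dome, 40 mm across, 34.5 mm tall, sides upright to 24 mm. Origin: centre of its underside. 20 to 45 g. The two caps are identical: one stands in the pocket that the layout card gives to a cap, the other in a pocket meant for a coupling.
- coupling: The properly packed pipe coupling: a white plastic tube standing upright, 40 mm outside, 29 mm bore, open at both ends (a ring from above), 34 mm tall. Origin: centre of its underside.
- mark_cap: Solid black disc, 42 mm across, printed on the white layout card (70 by 240 mm, flat on the table on the robot's side of the case). It marks the pocket meant for an end cap, whose middle lies 130 mm from the disc along its +x axis, parallel to the case's x. The card's other two fields, each before its pocket, show black rings: pockets for couplings. Origin: the disc's centre.
- tray: The returns tray: a shallow open pale aluminium tray fixed to the table, 200 mm (x) by 130 mm (y) by 30 mm tall, walls and floor 4 mm. Origin: centre of the underside. A loose white pipe tee (60 mm long, 30 mm thick) lies in its +x half.
- tray_free (a point): Free spot on the tray's inner floor, 4 mm above the table, 30 mm to the -x side of the tray's centre.
Not all that is in view belongs to the job. Several things have the shape of the tray; the one meant has the colours described above.

How it is judged:
By the outcome, as a careful person would: the job done as asked, in the order asked, and still so for the second after the job is handed in, with the robot touching nothing.
It also fails if it takes over 51 s, if anything falls off the work surface, if the arm or the gripper's body presses on something with over 40 N, if the wrist force passes 120 N, or if a joint passes its speed limit or range.

## Working session

There is one attempt and no reset: what is moved stays moved. The work goes in short steps, Python scripts to look and compute and a shell command to move; the robot and the scene stay as the last step left them, time stands still between calls to the robot, and variables do not carry over. Pictures are saved under pics/ and viewed, at most 10 in all, crops included, and the job is handed in when it is done.

```bash
ls; mkdir -p pics; python3 - <<'E'
from station import readout, capture, camera_model, manip
import cv2, numpy as np
for n in("side","top"):
    im=capture(n); cv2.imwrite(f"pics/{n}0.png",im[...,::-1])
    m=camera_model(n); print(n,{k:(np.round(v,4).tolist() if hasattr(v,'__len__') and not isinstance(v,str) else v) for k,v in m.items()})
o=readout.get_obs(); print({k:np.round(v,3).tolist() for k,v in o.items()})
E
```

```text
pics
side {'camera_matrix': [[349.9648, 0.0, 253.5642], [0.0, 349.9648, 188.5566], [0.0, 0.0, 1.0]], 'T': [[-0.9855, 0.091, -0.1431, 0.2513], [-0.1688, -0.6098, 0.7743, 1.0082], [-0.0168, 0.7873, 0.6164, 0.7478], [0.0, 0.0, 0.0, 1.0]]}
top {'camera_matrix': [[365.4099, 0.0, 250.9589], [0.0, 365.4099, 194.1209], [0.0, 0.0, 1.0]], 'T': [[-0.0165, 0.9965, -0.0814, 0.3726], [-0.9997, -0.0178, -0.0144, 0.1762], [-0.0158, 0.0812, 0.9966, 0.9478], [0.0, 0.0, 0.0, 1.0]]}
{'clock': 0.1, 'qpos': [1.201, 0.213, -0.035, 1.323, 0.0, 1.571], 'joint_vel': [0.0, -0.001, 0.003, 0.001, 0.002, 0.0], 'joint_efforts': [0.001, -68.724, 48.781, 0.012, 0.0, 0.0], 'position': [0.181, 0.466, 0.404], 'orientation': [0.184, 0.983, -0.0, -0.0], 'force': [-0.539, 0.136, 0.123], 'moment': [-0.011, -0.018, -0.001], 'grasp_force': 0.0, 'gripper_width': 0.086}
```

View pics/top0.png

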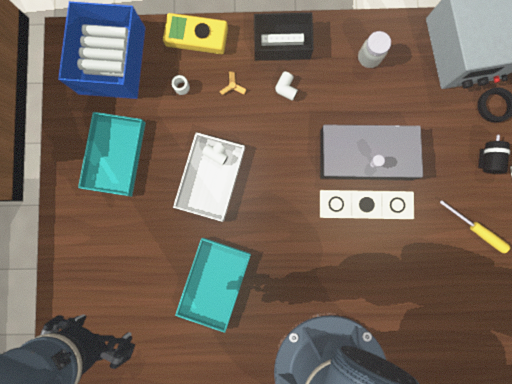

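View pics/side0.png

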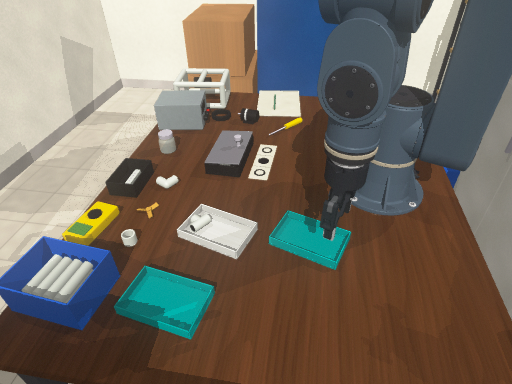

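Candidates. For the lid knob: the knob on the grey lid at top(378,160), versus the white jar at (375,49) and the grey instrument at (470,40). For the tray: the pale tray with the tee at (210,177), versus the teal trays at (112,154) and (213,284) and the blue bin at (103,50). I choose the grey-lidded case and the pale tray. The solid disc is in the middle card field at (367,204), with rings at (336,204) and (397,204), so the middle pocket is the one meant for a cap.

```bash
cat > h.py <<'E'
import numpy as np, cv2
from station import readout, capture, camera_model, manip
def ray(n,p):
    m=camera_model(n);T=np.array(m["T"]);K=np.array(m["camera_matrix"])
    d=np.linalg.inv(K)@[p[0],p[1],1.]; return T[:3,3],T[:3,:3]@(d*[1,-1,-1])
def plane(n,p,z):
    o,d=ray(n,p); return o+d*(z-o[2])/d[2]
def two(p,q,a="top",b="side"):
    (o1,d1),(o2,d2)=ray(a,p),ray(b,q)
    s=np.linalg.lstsq(np.c_[d1,-d2],o2-o1,rcond=None)[0]
    P,Q=o1+s[0]*d1,o2+s[1]*d2; return (P+Q)/2,np.linalg.norm(P-Q)
def proj(n,X):
    m=camera_model(n);T=np.array(m["T"]);c=T[:3,:3].T@(np.array(X)-T[:3,3])*[1,-1,-1]
    u=np.array(m["camera_matrix"])@c; return u[:2]/u[2]
def blobs(mask,x0,y0,x1,y1,amin=20):
    k=np.zeros_like(mask);k[y0:y1,x0:x1]=mask[y0:y1,x0:x1]
    return [c for c in cv2.findContours(k,cv2.RETR_CCOMP,cv2.CHAIN_APPROX_NONE)[0] if cv2.contourArea(c)>amin]
E
python3 - <<'E'
from h import *
np.set_printoptions(precision=4,suppress=True)
t=cv2.imread("pics/top0.png");s=cv2.imread("pics/side0.png")
g=cv2.cvtColor(t,cv2.COLOR_BGR2HSV)
# card marks and card
dark=((g[...,2]<90)*255).astype(np.uint8)
for c in blobs(dark,322,193,412,216):
    M=cv2.moments(c);p=(M['m10']/M['m00'],M['m01']/M['m00']);print("mark",np.round(p,1),cv2.contourArea(c),plane("top",p,0))
w=((g[...,1]<60)&(g[...,2]>170)).astype(np.uint8)*255
for nm,b,z in(("card",(310,184,425,225),0),("tray",(165,125,255,228),.03)):
    c=max(blobs(w,*b),key=cv2.contourArea);q=cv2.boxPoints(cv2.minAreaRect(c))
    print(nm,np.array([np.r_[p,plane("top",p,z)] for p in q]), plane("top",q.mean(0),z))
l=((g[...,1]<60)&(g[...,2]>80)&(g[...,2]<175)).astype(np.uint8)*255
c=max(blobs(l,305,115,435,186),key=cv2.contourArea);q=cv2.boxPoints(cv2.minAreaRect(c))
print("lid",np.array([np.r_[p,plane("top",p,.0515)] for p in q]))
a=cv2.resize(t[110:225,305:435],None,fx=4,fy=4,interpolation=cv2.INTER_CUBIC)
b=cv2.resize(s[120:190,195:285],None,fx=3,fy=4.6*460/322*.7,interpolation=cv2.INTER_CUBIC)
b=cv2.resize(s[120:190,195:285],None,fx=3,fy=3,interpolation=cv2.INTER_CUBIC)
o=np.zeros((460,520+270,3),np.uint8);o[:,:520]=a;o[:210,520:]=b;cv2.imwrite("pics/c1.png",o)
E
```

```text
card [[320.     190.       0.4575   0.0104   0.    ]
 [413.     190.       0.4532  -0.2294   0.    ]
 [413.     218.       0.381   -0.2257   0.    ]
 [320.     218.       0.385    0.0127   0.    ]] [ 0.4191 -0.1082  0.    ]
tray [[172.3656 207.0739   0.4183   0.3882   0.03  ]
 [194.477  130.9127   0.6126   0.3315   0.03  ]
 [244.666  145.4837   0.5722   0.2035   0.03  ]
 [222.5547 221.6449   0.3796   0.2619   0.03  ]] [0.4948 0.2963 0.03  ]
lid [[323.     124.       0.6179   0.0067   0.0515]
 [423.     124.       0.6127  -0.2406   0.0515]
 [423.     177.       0.4804  -0.2334   0.0515]
 [323.     177.       0.4849   0.011    0.0515]]
```

View pics/c1.png

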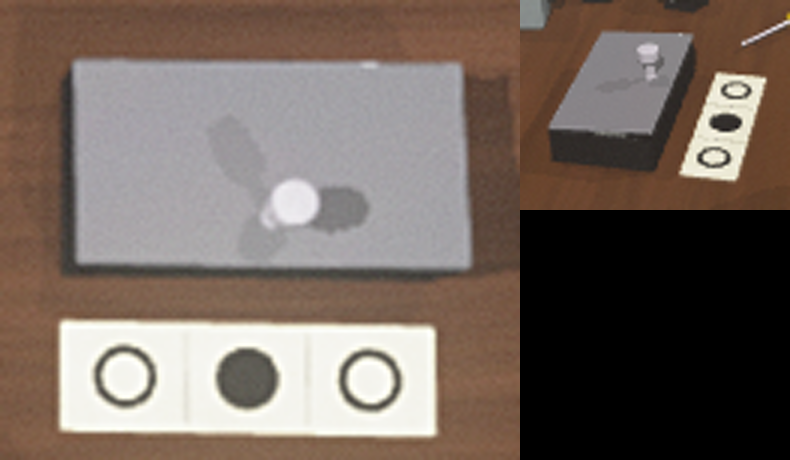

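The crop confirms a solid disc in the middle field and rings at the sides, with the knob head at top (379,161) and side (237.7,137.7). Next I need the case yaw and the knob in 3D.

```bash
python3 - <<'E'
from h import *
np.set_printoptions(precision=4,suppress=True)
t=cv2.imread("pics/top0.png");s=cv2.imread("pics/side0.png")
G=cv2.cvtColor(t,cv2.COLOR_BGR2GRAY);print(G[204,360:375].tolist())
for c in blobs(((G<130)*255).astype(np.uint8),322,193,412,216):
    p=cv2.minEnclosingCircle(c)[0];print("mark",np.round(p,1),plane("top",p,0))
gs=cv2.cvtColor(s,cv2.COLOR_BGR2GRAY)
# knob heads: bright blobs
for n,g,b in(("top",G,(365,145,395,175)),("side",gs,(228,130,246,146))):
    for c in blobs(((g>175)*255).astype(np.uint8),*b,amin=8): print(n,cv2.minEnclosingCircle(c),cv2.boundingRect(c))
P,e=two((379,160.75),(237.9,137.3));print("knob",P,e)
# lid edges by colour transitions
g=cv2.cvtColor(t,cv2.COLOR_BGR2HSV);l=((g[...,1]<60)&(g[...,2]>80)&(g[...,2]<175))
cols=[c for c in range(328,418,4) if not 350<c<392]
for nm,f in(("far",lambda c:140-l[110:140,c].sum()-.5),("near",lambda c:168+l[168:190,c].sum()-.5)):
    y=[f(c) for c in cols];k=np.polyfit(cols,y,1);a,b=[(c,np.polyval(k,c)) for c in (323.5,422.5)]
    for z in(.0515,.06):A,B=plane("top",a,z),plane("top",b,z);print(nm,z,A,B,"yaw",np.arctan2(-(A-B)[0],(A-B)[1]))
o=readout.get_obs()['orientation'];print(o)
E
```

```text
[86, 93, 94, 92, 92, 94, 93, 90, 95, 93, 94, 93, 89, 88, 154]
mark [396.8 204.8] [ 0.4156 -0.1859  0.    ]
mark [397.1 204.5] [ 0.4163 -0.1867  0.    ]
mark [366.3 204.2] [ 0.4185 -0.1076  0.    ]
mark [335.9 203.5] [ 0.4217 -0.0295  0.    ]
mark [335.9 203.5] [ 0.4216 -0.0295  0.    ]
top ((376.70001220703125, 161.3000030517578), 7.65385627746582) (370, 154, 15, 13)
side ((237.23077392578125, 136.88461303710938), 3.349783182144165) (234, 135, 7, 6)
knob [ 0.5151 -0.1144  0.0918] 0.0017012227814639169
far 0.0515 [0.6185 0.0055 0.0515] [ 0.6097 -0.2392  0.0515] yaw -0.03612706081510349
far 0.06 [0.6162 0.0071 0.06  ] [ 0.6074 -0.2353  0.06  ] yaw -0.0361270608151035
near 0.0515 [0.4903 0.0096 0.0515] [ 0.4776 -0.232   0.0515] yaw -0.05280638428767112
near 0.06 [0.4892 0.0112 0.06  ] [ 0.4766 -0.2282  0.06  ] yaw -0.05280638428767127
[ 0.1839  0.983  -0.0005 -0.0001]
```

```bash
python3 -m creep '0 0 0 0 0 -0.166 1; 0 0 0 0 0 -0.165 1; -0.03 -0.047 0 0 0 0 1; -0.03 -0.047 0 0 0 0 1; -0.03 -0.047 0 0 0 0 1' 40; python3 -m creep '-0.03 -0.047 0 0 0 0 1; -0.03 -0.047 0 0 0 0 1; -0.03 -0.047 0 0 0 0 1; -0.03 -0.047 0 0 0 0 1; -0.03 -0.047 0 0 0 0 1'; python3 -m creep '-0.03 -0.047 0 0 0 0 1; -0.03 -0.047 0.02 0 0 0 1; -0.03 -0.047 0.03 0 0 0 1; -0.025 -0.047 0.03 0 0 0 1; 0 0 0 0 0 0 1'
```

```text
clock: 0.72
position: [0.2656, 0.3203, 0.4044]
orientation: [0.019, 1.0, -0.0, -0.0]
force: [-0.1, -0.3, 1.0]
gripper_width: 0.0851
grasp_force: 0.0
clock: 1.35
position: [0.4064, 0.0794, 0.4046]
orientation: [0.019, 1.0, 0.0, -0.0]
force: [1.1, 2.1, -0.3]
gripper_width: 0.0853
grasp_force: 0.0
clock: 1.98
position: [0.5133, -0.1131, 0.3222]
orientation: [0.021, 1.0, 0.0, -0.002]
force: [-0.1, 0.9, -0.4]
gripper_width: 0.0855
grasp_force: 0.0
```

```bash
python3 -m creep '0 0 0.04 0 0 0 1; 0 0 0 0 0 0 1'; python3 - <<'E'
from h import *
t=capture("top")[...,::-1];s=capture("side")[...,::-1]
cv2.imwrite("pics/t1.png",t);cv2.imwrite("pics/s1.png",s)
a=cv2.resize(t[90:225,305:435],None,fx=3,fy=3,interpolation=cv2.INTER_CUBIC)
b=cv2.resize(s[80:190,195:285],None,fx=4,fy=4,interpolation=cv2.INTER_CUBIC)
o=np.zeros((440,750,3),np.uint8);o[:405,:390]=a;o[:,390:]=b;cv2.imwrite("pics/c2.png",o)
print(proj("side",[.514,-.113,.09]),proj("side",[.5136,-.1114,.0865]))
E
```

```text
clock: 2.22
position: [0.512, -0.1098, 0.2835]
orientation: [0.019, 1.0, 0.0, -0.002]
force: [-0.0, 0.3, 0.8]
gripper_width: 0.0857
grasp_force: 0.0
[237.91124662 137.90218325] [237.97031632 138.94029169]
```

View pics/c2.png

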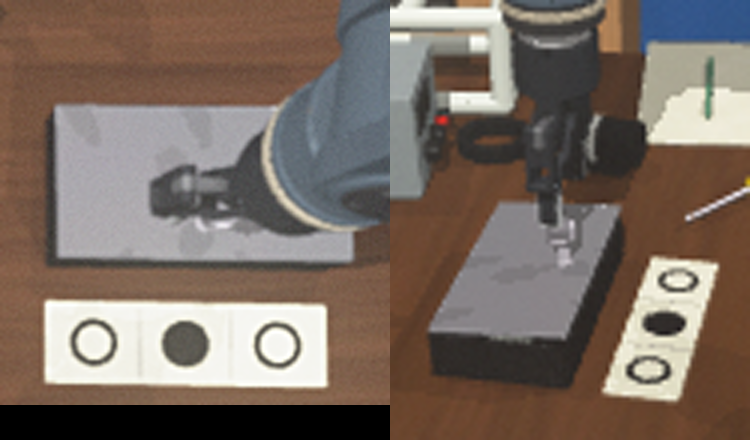

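The top crop shows the knob's pale edge below the hand at about (377,164). The side crop shows the near fingertip at about (234.5,135), just above and in front of the knob head at about (238,138). I'll check this numerically.

```bash
python3 - <<'E'
from h import *
print(proj("side",[.5137,-.067,.1235]),proj("side",[.5137,-.067,.113]),proj("side",[.512,-.1098,.09]))
s=cv2.imread("pics/s1.png");print(s[125:150:2,228:246,1])
E
```

```text
[234.9696549  136.10520451] [235.11397148 138.66765474] [238.26089889 138.36579802]
[[ 72  58  52  59  60  60  62  56  48  54  70  56  51  55  48  52  50  51]
 [ 69  55  55  59  57  60  59  54  51  71  59  57  57  55  54  57  56  55]
 [ 65  66  68  82  50  45  45  46  70 139  77  56  57  56  59  55  52  53]
 [133 131 130 146  86  59  58  56  98 142 100  96  95  96  95  94  95  95]
 [132 133 133 139  86  55  53  58  74 153  90  95  98  96  96  99  96 130]
 [133 134 134 134 107  55  50  49  73 151 137 137 193 106  95 131 134 136]
 [133 133 133 132 134 135 115 128 142 134 128 131 165 113  97 131 135 133]
 [132 133 134 134 133 133 115 107 108 109 111 114 156 111  97 133 135 132]
 [132 133 133 133 134 133 131 124 108 114 110  96  96  97  97 132 135 133]
 [133 132 133 132 132 131 132 134 131 164 173 167 103 129 133 133 134 134]
 [133 134 132 133 133 132 132 132 135 175 188 191 157 125 123 123 133 133]
 [122 122 122 123 122 122 121 132 132 132 126 123 124 123 123 124 124 130]
 [121 121 121 132 133 132 132 133 132 133 132 133 135 134 133 134 133  81]]
```

```bash
python3 -m creep '-0.002 -0.003 0.02 0 0 0 1; 0 0 0.021 0 0 0 1; 0 0 0 0 0 0 0; 0 0 0 0 0 0 0; 0 0 0 0 0 0 0' 40; python3 -m creep '0 0 0 0 0 0 0; 0 0 0 0 0 0 0'
```

```text
clock: 2.95
position: [0.5155, -0.1136, 0.2454]
orientation: [0.019, 1.0, -0.0, 0.001]
force: [-0.4, 6.5, 2.1]
gripper_width: 0.0322
grasp_force: 5.2
clock: 3.2
position: [0.5151, -0.1121, 0.2446]
orientation: [0.019, 1.0, 0.002, 0.0]
force: [0.3, 19.0, 0.7]
gripper_width: 0.0261
grasp_force: 39.9
```

```bash
python3 -c "
import numpy as np
f=.3892+np.linspace(.04,1.70,13);r=.1081
for i,(a,b) in enumerate(zip(-np.diff(-r*np.cos(f)),-np.diff(r*np.sin(f)))):print(i,round(a,4),round(b,4))"; python3 -m creep '0 0.0015 0 0 0 0 0; 0 0 0 0 0 0 0'
```

```text
0 -0.0071 -0.0131
1 -0.0089 -0.012
2 -0.0105 -0.0107
3 -0.0118 -0.0091
4 -0.013 -0.0074
5 -0.0139 -0.0056
6 -0.0145 -0.0036
7 -0.0149 -0.0016
8 -0.0149 0.0005
9 -0.0147 0.0026
10 -0.0142 0.0046
11 -0.0135 0.0065
clock: 3.45
position: [0.5152, -0.1115, 0.2446]
orientation: [0.019, 1.0, 0.001, 0.0]
force: [0.2, 8.6, 0.7]
gripper_width: 0.0263
grasp_force: 39.7
```

```bash
python3 -m creep '-0.007 0.001 -0.013 0 0 0 0; -0.009 0 -0.012 0 0 0 0; -0.0105 0 -0.0107 0 0 0 0; 0 0 0 0 0 0 0' 60
```

```text
clock: 3.95
position: [0.5418, -0.112, 0.2805]
orientation: [0.019, 1.0, 0.0, 0.0]
force: [-4.1, 2.9, 2.0]
gripper_width: 0.0253
grasp_force: 60.9
```

```bash
python3 -m creep '-0.012 0 -0.009 0 0 0 0; -0.013 0 -0.0075 0 0 0 0; -0.014 0 -0.0056 0 0 0 0; -0.0145 0 -0.0036 0 0 0 0; 0 0 0 0 0 0 0'; python3 - <<'E'
from h import *
t=capture("top")[...,::-1];s=capture("side")[...,::-1]
a=cv2.resize(t[70:205,305:435],None,fx=3,fy=3,interpolation=cv2.INTER_CUBIC)
b=cv2.resize(s[80:190,195:285],None,fx=4,fy=4,interpolation=cv2.INTER_CUBIC)
o=np.zeros((440,750,3),np.uint8);o[:405,:390]=a;o[:,390:]=b;cv2.imwrite("pics/c3.png",o)
E
```

```text
clock: 4.58
position: [0.5953, -0.114, 0.3057]
orientation: [0.019, 1.0, 0.0, 0.0]
force: [-2.6, 5.5, 5.3]
gripper_width: 0.0258
grasp_force: 61.2
```

View pics/c3.png

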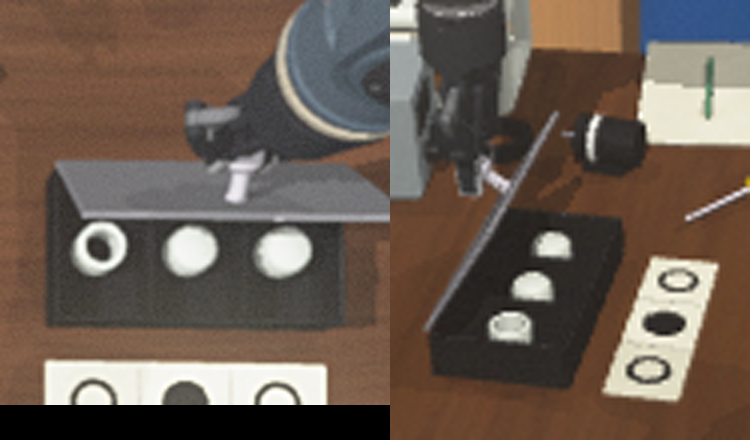

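The lid is opening. From left to right, the top view shows a coupling (338,153), a cap (368,154) and a cap (399,154). The card is ring, disc, ring, so the misplaced cap is the right-hand one at -y (399,154).

```bash
python3 -m creep '-0.015 0 -0.0016 0 0 0 0; -0.015 0 0.0005 0 0 0 0; -0.0147 0 0.0026 0 0 0 0; -0.0142 0 0.0046 0 0 0 0; -0.0135 0 0.0065 0 0 0 0'; python3 -m creep '0 0 0 0 0 0 0'
```

```text
clock: 5.3
position: [0.6675, -0.1166, 0.2933]
orientation: [0.019, 1.0, 0.001, 0.0]
force: [-3.1, 6.8, 3.8]
gripper_width: 0.0257
grasp_force: 61.9
clock: 5.42
position: [0.668, -0.1166, 0.293]
orientation: [0.019, 1.0, 0.001, 0.001]
force: [1.3, 6.6, 5.0]
gripper_width: 0.0258
grasp_force: 62.0
```

```bash
python3 -m creep '0 0 0 0 0 0 0.9; 0 0 0 0 0 0 0.9; 0 0 0 0 0 0 0.9; 0 0 -0.02 0 0 0 0.9; 0 0 -0.04 0 0 0 0.9'; python3 -m creep '0 0 -0.04 0 0 0 0.9; 0 0 -0.02 0 0 0 0.7; 0.06 0 0 0 0 0 0.7; 0.06 0 0 0 0 0 0.7'; python3 - <<'E'
from h import *
np.set_printoptions(precision=4,suppress=True)
print(readout.get_obs()['qpos'])
t=capture("top")[...,::-1];s=capture("side")[...,::-1]
cv2.imwrite("pics/t4.png",t);cv2.imwrite("pics/s4.png",s)
a=cv2.resize(t[70:205,305:435],None,fx=3,fy=3,interpolation=cv2.INTER_CUBIC)
b=cv2.resize(s[80:190,195:285],None,fx=4,fy=4,interpolation=cv2.INTER_CUBIC)
o=np.zeros((440,750,3),np.uint8);o[:405,:390]=a;o[:,390:]=b;cv2.imwrite("pics/c4.png",o)
for n,g,B in(("top",t,(320,130,420,180)),("side",s,(310-0,0,1,1))):
    if n=="side":B=(310//1-100,130,250,172)
    m=((g.min(2)>120)*255).astype(np.uint8)
    for c in blobs(m,*B,amin=30): print(n,cv2.boundingRect(c),np.round(cv2.minEnclosingCircle(c)[0],1))
for k in(-.0787,0,.0787):
    X=np.array([.5486+.039*k,-.1127+k]);print(X,proj("top",[*X,.03]),proj("side",[*X,.022]))
E
```

```text
clock: 6.05
position: [0.6669, -0.1171, 0.3522]
orientation: [0.019, 1.0, 0.0, -0.001]
force: [-0.3, -0.3, 1.2]
gripper_width: 0.0769
grasp_force: 0.0
clock: 6.55
position: [0.5569, -0.113, 0.413]
orientation: [0.019, 1.0, -0.0, 0.0]
force: [0.6, -0.9, 0.8]
gripper_width: 0.0597
grasp_force: 0.0
[-0.2002  0.3564  0.179   1.3929 -0.0002 -0.1615]
top (390, 145, 19, 18) [399.2 153.8]
top (360, 145, 18, 17) [368.6 153.3]
top (329, 144, 18, 18) [337.9 152.3]
top (333, 147, 10, 11) [337.8 152.2]
side (220, 158, 10, 8) [224.8 162. ]
side (226, 148, 10, 7) [230.5 152. ]
side (231, 138, 9, 6) [235.  141.5]
[ 0.5455 -0.1914] [400.9943 152.8046] [234.9729 142.432 ]
[ 0.5486 -0.1127] [369.6622 152.21  ] [229.9421 152.6742]
[ 0.5517 -0.034 ] [338.4237 151.6172] [224.442  163.8717]
```

View pics/c4.png

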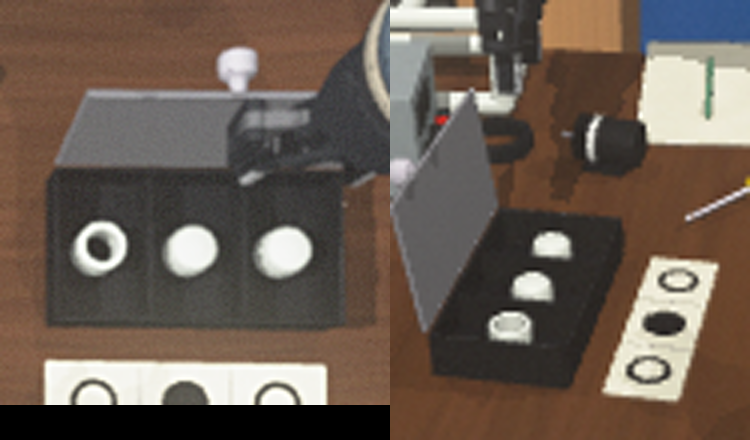

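The lid stands open past upright. The three pockets show coupling, cap and cap, and the wanted cap is at top (399,154). Next I move over it and turn the fingers to close along the case's x.

```bash
python3 -m creep '0 -0.038 0 0 0 0 0.7; 0 -0.038 0 0 0 0 0.7; 0 0 0 0 0 0.182 0.7; 0 0 0 0 0 0.182 0.7; 0 0 0 0 0 0.182 0.7'; python3 -m creep '0 0 0.02 0 0 0.182 0.7; 0 0 0.02 0 0 0.182 0.7; 0 0 0.02 0 0 0.182 0.7; 0 0 0.03 0 0 0.182 0.7; 0 0 0.03 0 0 0.182 0.7'; python3 -m creep '0 0 0.02 0 0 0.115 0.7; 0 0 0 0 0 0 0.7'; python3 - <<'E'
from h import *
t=capture("top")[...,::-1];s=capture("side")[...,::-1]
a=cv2.resize(t[70:205,305:435],None,fx=3,fy=3,interpolation=cv2.INTER_CUBIC)
b=cv2.resize(s[80:190,195:285],None,fx=4,fy=4,interpolation=cv2.INTER_CUBIC)
o=np.zeros((440,750,3),np.uint8);o[:405,:390]=a;o[:,390:]=b;cv2.imwrite("pics/c5.png",o)
E
```

```text
clock: 7.28
position: [0.5547, -0.1892, 0.4137]
orientation: [0.291, 0.957, -0.0, 0.0]
force: [-0.0, -0.6, 0.4]
gripper_width: 0.0599
grasp_force: 0.0
clock: 7.9
position: [0.5548, -0.189, 0.2929]
orientation: [0.682, 0.731, 0.0, 0.0]
force: [0.3, -0.8, 0.0]
gripper_width: 0.0594
grasp_force: 0.0
clock: 8.15
position: [0.5542, -0.1888, 0.2724]
orientation: [0.721, 0.693, -0.001, -0.001]
force: [-0.3, -0.1, 0.4]
gripper_width: 0.0598
grasp_force: 0.0
```

View pics/c5.png

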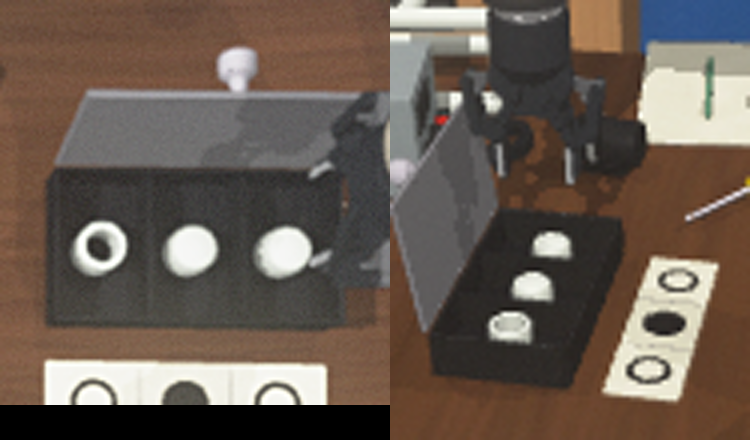

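The fingers straddle the cap along x, but about 9 mm too far toward the hinge: in the side view their midpoint is at (229,122) and the cap at (233,140). I shift back and descend.

```bash
python3 -m creep '0 -0.0095 0.02 0 0 0 0.7; 0 0 0.03 0 0 0 0.7; 0 0 0 0 0 0 0.7'; python3 - <<'E'
from h import *
o=readout.get_obs();print(o['position'])
s=capture("side")[...,::-1]
cv2.imwrite("pics/c6.png",cv2.resize(s[90:190,190:280],None,fx=5,fy=5,interpolation=cv2.INTER_CUBIC))
E
```

```text
clock: 8.62
position: [0.5448, -0.1884, 0.2231]
orientation: [0.72, 0.694, -0.0, -0.001]
force: [0.5, 1.0, 0.1]
gripper_width: 0.0598
grasp_force: 0.0
[ 0.54477895 -0.18844185  0.22311539]
```

View pics/c6.png

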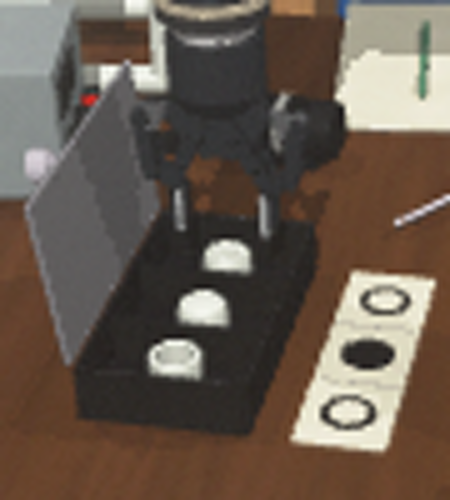

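The fingers are centred over the cap (midpoint 223, cap 228 in the crop) and clear of the lid. I go down and close.

```bash
python3 -m creep '0 0 0.02 0 0 0 0.7; 0 0 0.015 0 0 0 0.7; 0 0 0.007 0 0 0 0.7; 0 0 0 0 0 0 0.4; 0 0 0 0 0 0 0.4' 25; python3 -m creep '0 0 0 0 0 0 0.3; 0 0 0 0 0 0 0.2; 0 0 0 0 0 0 0.2; 0 0 0 0 0 0 0.2'
```

```text
clock: 9.3
position: [0.5454, -0.1886, 0.1822]
orientation: [0.721, 0.693, 0.0, 0.0]
force: [-0.2, 0.1, 0.4]
gripper_width: 0.0393
grasp_force: 25.2
clock: 9.8
position: [0.5454, -0.1886, 0.182]
orientation: [0.721, 0.693, 0.0, 0.0]
force: [-0.9, 0.7, 6.0]
gripper_width: 0.0394
grasp_force: 25.7
```

```bash
python3 -m creep '0 0 -0.01 0 0 0 0.2; 0 0 -0.03 0 0 0 0.2; 0 0 -0.04 0 0 0 0.2; 0 0 -0.04 0 0 0 0.2; 0 0 -0.03 0 0 0 0.2' 30
```

```text
clock: 10.42
position: [0.5451, -0.1885, 0.3339]
orientation: [0.721, 0.693, 0.0, 0.001]
force: [0.2, 0.0, 0.4]
gripper_width: 0.0391
grasp_force: 30.3
```

```bash
python3 -m creep '0.035 -0.007 0 0 0 0 0.2; 0.042 -0.0084 0 0 0 0 0.2; 0.042 -0.0084 0 0 0 0 0.2; 0.042 -0.0084 0 0 0 0 0.2; 0.042 -0.0084 0 0 0 0 0.2'; python3 -m creep '0.042 -0.0084 0 0 0 0 0.2; 0.042 -0.0084 0 0 0 0 0.2; 0.042 -0.0084 0 0 0 0 0.2; 0.042 -0.0084 0 0 0 0 0.2; 0.042 -0.0084 0 0 0 0 0.2'; python3 -m creep '0.042 -0.0084 0 0 0 0 0.2; 0.035 -0.007 0 0 0 0 0.2; 0 0 0 0 0 -0.166 0.2; 0 0 0 0 0 -0.166 0.2; 0 0 0 0 0 -0.166 0.2'; python3 -m creep '0 0 0 0 0 -0.166 0.2; 0 0 0 0 0 -0.166 0.2; 0 0 0 0 0 -0.166 0.2; 0 0 0 0 0 -0.166 0.2; 0 0 0 0 0 -0.166 0.2'; python3 -m creep '0 0 0.05 0 0 0 0.2; 0 0 0.03 0 0 0 0.2; 0 0 0 0 0 0 0.2'; python3 - <<'E'
from h import *
t=capture("top")[...,::-1];s=capture("side")[...,::-1]
a=cv2.resize(t[110:230,160:280],None,fx=3,fy=3,interpolation=cv2.INTER_CUBIC)
b=cv2.resize(s[140:270,165:275],None,fx=3,fy=3,interpolation=cv2.INTER_CUBIC)
o=np.zeros((390,690,3),np.uint8);o[:360,:360]=a;o[:,360:]=b;cv2.imwrite("pics/c7.png",o)
E
```

```text
clock: 11.05
position: [0.512, 0.0172, 0.3322]
orientation: [0.721, 0.693, 0.0, 0.0]
force: [0.6, -0.0, -0.1]
gripper_width: 0.0388
grasp_force: 30.3
clock: 11.68
position: [0.4782, 0.2287, 0.3322]
orientation: [0.721, 0.693, 0.0, 0.0]
force: [0.4, 0.2, 0.3]
gripper_width: 0.0389
grasp_force: 30.3
clock: 12.3
position: [0.4662, 0.305, 0.332]
orientation: [0.525, 0.851, 0.0, -0.0]
force: [0.4, -0.4, 0.1]
gripper_width: 0.0389
grasp_force: 30.3
clock: 12.92
position: [0.4662, 0.3049, 0.3321]
orientation: [0.138, 0.99, 0.0, 0.0]
force: [-0.7, -0.5, 0.0]
gripper_width: 0.0389
grasp_force: 30.3
clock: 13.3
position: [0.4656, 0.3044, 0.2503]
orientation: [0.14, 0.99, -0.001, -0.001]
force: [-0.4, -0.4, -0.1]
gripper_width: 0.0386
grasp_force: 30.4
```

View pics/c7.png

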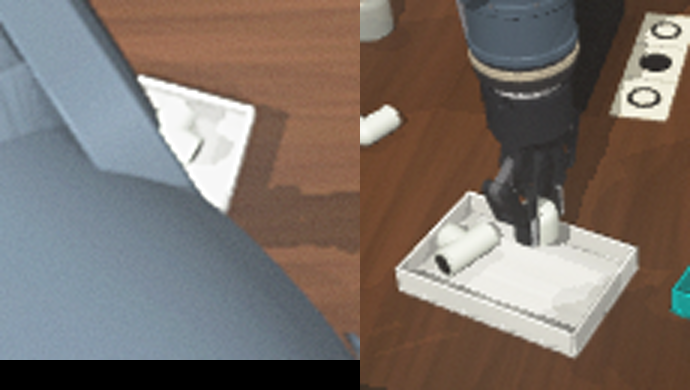

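The top view is blocked by the arm. In the side crop the cap hangs at (545,225) over the pale tray, with the tee to its left at (467,245). I'll check the landing spot and then lower gently.

```bash
python3 - <<'E'
from h import *
p=proj("side",[.4656,.3044,.004]);print(p,(p-[165,140])*3+[360,0])
for dx,dy in((100,65),(100,-65),(-100,-65),(-100,65)):
    c,s=np.cos(-.284),np.sin(-.284);X=[.4948+(c*dx-s*dy)/1e3,.2963+(s*dx+c*dy)/1e3,.03];print((proj("side",X)-[165,140])*3+[360,0])
E
python3 -m creep '0 0 0.02 0 0 0 0.2; 0 0 0.02 0 0 0 0.2; 0 0 0.015 0 0 0 0.2; 0 0 0.005 0 0 0 0.2; 0 0 0 0 0 0 0.2'
```

```text
[226.5092208  234.87163355] [544.52766239 284.61490066]
[392.52912359 268.73795303]
[465.62419328 189.73538584]
[636.36347764 244.93970744]
[574.27571069 335.17829514]
clock: 14.02
position: [0.4665, 0.305, 0.192]
orientation: [0.14, 0.99, 0.0, 0.0]
force: [0.0, -0.4, -0.4]
gripper_width: 0.0391
grasp_force: 30.4
```

```bash
python3 -m creep '0 0 0.004 0 0 0 0.2; 0 0 0.003 0 0 0 0.2; 0 0 0.001 0 0 0 0.2; 0 0 0 0 0 0 0.2'
```

```text
clock: 14.52
position: [0.4663, 0.3049, 0.1835]
orientation: [0.14, 0.99, -0.0, -0.0]
force: [0.6, -0.4, -0.4]
gripper_width: 0.0389
grasp_force: 30.4
```

```bash
python3 -m creep '0 0 0.001 0 0 0 0.2; 0 0 0.0005 0 0 0 0.2; 0 0 0 0 0 0 0.2'
```

```text
clock: 14.9
position: [0.4663, 0.3049, 0.1821]
orientation: [0.14, 0.99, -0.0, -0.0]
force: [0.3, 0.1, -0.5]
gripper_width: 0.0392
grasp_force: 30.4
```

```bash
python3 -m creep '0 0 0.001 0 0 0 0.2; 0 0 0 0 0 0 0.2'; python3 -m creep '0 0 0.001 0 0 0 0.2; 0 0 0 0 0 0 0.2'
```

```text
clock: 15.15
position: [0.4663, 0.3049, 0.1819]
orientation: [0.14, 0.99, 0.0, 0.0]
force: [-5.6, -3.8, 16.5]
gripper_width: 0.0389
grasp_force: 31.8
clock: 15.4
position: [0.4663, 0.3049, 0.1818]
orientation: [0.14, 0.99, 0.0, 0.0]
force: [-10.7, -6.6, 34.3]
gripper_width: 0.0387
grasp_force: 33.3
```

Contact made. I back off the extra travel, release gradually and retreat upward.

```bash
python3 -m creep '0 0 -0.0018 0 0 0 0.2; 0 0 0 0 0 0 0.2'; python3 -m creep '0 0 0 0 0 0 0.5; 0 0 0 0 0 0 0.6; 0 0 0 0 0 0 0.7; 0 0 0 0 0 0 0.7; 0 0 -0.02 0 0 0 0.7'; python3 -m creep '0 0 -0.04 0 0 0 0.7; 0 0 -0.05 0 0 0 0.7; 0 0 -0.05 0 0 0 0.7; 0 0.04 -0.02 0 0 0 0.7; 0 0.04 0 0 0 0 0.7'; python3 -m creep '0.05 0 0 0 0 0 0.7; 0.05 0 0 0 0 0 0.7; 0.05 0 0 0 0 0 0.7; 0 0 0 0 0 0 0.7; 0 0 0 0 0 0 0.7'; python3 - <<'E'
from h import *
t=capture("top")[...,::-1];s=capture("side")[...,::-1]
a=cv2.resize(t[60:240,160:440],None,fx=1.5,fy=1.5,interpolation=cv2.INTER_CUBIC)
b=cv2.resize(s[80:270,165:285],None,fx=3,fy=3,interpolation=cv2.INTER_CUBIC)
o=np.zeros((570,780,3),np.uint8);o[:270,:420]=a;o[:,420:]=b;cv2.imwrite("pics/c8.png",o)
E
```

```text
clock: 15.65
position: [0.4664, 0.305, 0.182]
orientation: [0.14, 0.99, 0.0, 0.0]
force: [-0.5, -0.0, 7.9]
gripper_width: 0.0389
grasp_force: 31.0
clock: 16.27
position: [0.4658, 0.3046, 0.2009]
orientation: [0.14, 0.99, -0.001, -0.001]
force: [0.1, -0.1, -0.5]
gripper_width: 0.0595
grasp_force: 0.0
clock: 16.9
position: [0.4892, 0.3827, 0.3643]
orientation: [0.141, 0.99, 0.001, 0.001]
force: [1.3, -0.5, 0.3]
gripper_width: 0.0593
grasp_force: 0.0
clock: 17.52
position: [0.3447, 0.4235, 0.362]
orientation: [0.14, 0.99, 0.0, 0.0]
force: [0.1, -0.0, 0.3]
gripper_width: 0.0602
grasp_force: 0.0
```

View pics/c8.png

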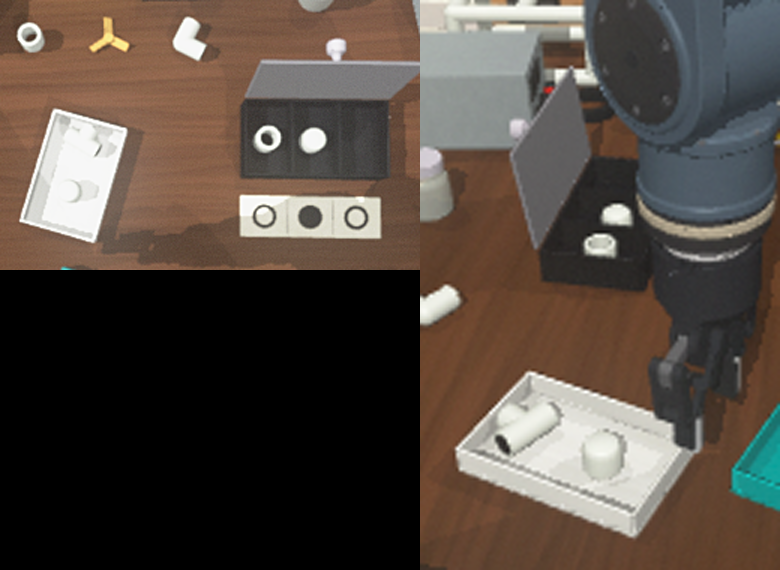

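The cap stands upright in the pale tray (top crop 71,190; side crop 602,455). The coupling and the correct cap are still in their pockets, the right-hand pocket is empty, the lid stands open and the gripper touches nothing.

```bash
python3 -c "
from station import manip
print(manip.hand_in())"
```

```text
the job is handed in; nothing more can be done
None
```

The lid stands open, the misplaced end cap from the −y pocket stands upright in the aluminium returns tray, the other two fittings are still in their pockets, and the job is handed in at about 17.6 s.

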